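# Index the wheel-hub fixture one hole on

## Task

Index the wheel-hub fixture one hole clockwise, seen from above: push the plunger's dish down with the fingertips to free the pin, turn the table by it until the pin springs up fully into the very next hole, and come clear. Do not take the table past that hole or round the other way, do not lift the hub, and leave the other things on the bench where they are.

Things in the scene. Friction and masses are not known exactly. Their poses are not given: they have to be found in the camera images.
- indexer: fixed base, bolted to the bench: round steel index plate 232 mm across, faces 45 and 57 mm above the bench. Origin on the bench, on the vertical turning axis. Six brass-ringed through holes, 14.6 mm across, every 60 degrees on a 100 mm radius. The pin's first hole is on the base's own +x axis
- next_hole (a point): mouth, at the plate's top face, of the next hole clockwise, where the pin must end; 60 degrees clockwise of the first, 100 mm from the turning axis
- turntable (a joint): angle in rad of the dark round table (160 mm across) that carries hub, arm and plunger: 0 at the start, growing clockwise seen from above; the next hole is at 1.047 (60 degrees). Freed, it turns under about 0.15 N m at low speed and stays where it is left; the pin has about 0.013 rad of play each way in a hole
- spindle (a point): centre of the top face of the turning table, on the vertical turning axis, 78 mm above the bench
- plunger (a joint): how far the spring plunger is pressed down, in m: 0 fully up, 0.014 at the stop. From 0.011 on its pin is below the plate and the table is free to turn. Springs up by itself: about 4 N to start it, about 8 N at the stop. Between holes the released pin slides along under the plate (reading about 0.011) and snaps up when a hole comes over it
- pin (a point): rounded top of the plunger's pin, 12 mm thick, pointing up into a hole from below, 100 mm from the turning axis and 56 mm above the bench when the plunger is up. The pin stands on a foot that runs under the plate to the dish's stem, so it goes down with the dish
- dish (a point): centre of the inner floor of the plunger's black dish, where it is pressed; 140 mm from the turning axis, 92 mm above the bench with the plunger up. Moves down with the plunger and round with the table. Inside width 46 mm at the floor, 50 at the rim; rim 15 mm above the floor, 60 mm outside: fingertips in the dish can push on the rim to take the table round
- hub_mid (a point): the wheel hub (steel flange 136 mm across and 10 mm thick with a central collar to 36 mm height and five brass-coloured studs to 42 mm height), sitting loose over a 56 mm spigot on the table; point on its axis 18 mm above its underside, z along the axis. It rides round with the table and stays seated
- socket: loose black impact socket standing beside the fixture, 34 mm across, 50 mm tall; leave alone; origin at its middle on the bench
- bearing: loose steel bearing ring lying beside the fixture, 62 mm across, 18 mm tall; leave alone; origin at its middle on the bench
- screwdriver: loose screwdriver, 200 mm long, lying on the bench near the fixture; leave alone; origin at its underside
- oil_bottle: loose grey oil bottle, 80 mm across, 210 mm tall, on the right of the bench; leave alone; origin at its middle on the bench
- spray_can: loose red spray can, 60 mm across, 190 mm tall, on the right of the bench; leave alone; origin at its middle on the bench
- grease_jar: loose white jar with black cap, 72 mm across, 70 mm tall, on the left of the bench; leave alone; origin at its middle on the bench
- wrench: loose wrench, 200 mm long, lying on the far part of the bench; leave alone; origin at its underside
There are look-alikes about, which are no part of the job. Of the things shaped like the part that bears hub_mid, the bare steel one is meant.

How it is judged:
On the way, in this order (a step that is already met when the one before it is completed fails the run):
1. the plunger is pressed down in its first hole until the pin is free (value of joint plunger above 0.0095 m and value of joint turntable between -0.06 and 0.15 rad), for 0.05 s.
2. the table is turned clockwise, on the way to the next hole (value of joint turntable between 0.3 and 0.95 rad), for 0.05 s.
3. the pin has sprung up into the next hole clockwise (value of joint turntable between 1.0122 and 1.0822 rad and value of joint plunger below 0.002 m), for 0.2 s.
At the end, for the whole second after the job is handed in: The table stands still at 60 degrees clockwise (within 2 degrees), the plunger is up (within 2 mm) with its pin in that hole, and the hub is seated on its spigot (within 8 mm, not lifted or tipped) (all of step 3 and horizontal distance between hub_mid and spindle below 0.008 m and height (world z) of hub_mid below 0.101 m and angle between hub_mid's own z axis and vertical below 0.08 rad and velocity of joint turntable between -0.03 and 0.03 rad/s); the robot touches nothing.
It fails at once if the table goes more than 10 degrees beyond the next hole (value of joint turntable above 1.2222 rad).
It fails at once if the table is turned more than 10 degrees the wrong way (value of joint turntable below -0.175 rad).
It fails at once if the hub is lifted or tipped (height (world z) of hub_mid above 0.106 m or angle between hub_mid's own z axis and vertical above 0.15 rad).
It fails at once if another thing on the bench is moved by more than 25 mm (distance of any of socket, bearing, screwdriver, oil_bottle, spray_can, grease_jar, wrench from where it was at the start of the episode above 0.025 m).
It also fails if it takes over 45 s, if anything falls off the work surface, if the arm or the gripper's body presses on something with over 40 N, if the wrist force passes 120 N, or if a joint passes its speed limit or range.

## Robot

A 7-joint arm with a two-finger parallel gripper is mounted at the origin on the work surface. World frame = base frame: x ahead of the robot, y to its left, z up, the work surface at z = 0. Lengths are in m, angles in rad, forces in N, time in s.
With the tool pointing down it reaches from about 0.425 to 0.875 m from the base axis. Payload 4.7 kg.
Tool frame: the origin (TCP) lies midway between the tips of the shut fingers; the grasp point (between the pads) lies 19 mm behind it; z points along the fingers, y is the direction in which the jaws open and shut (so a half turn about z gives the same grasp; the last joint's range is limited). The gripper opens to 85 mm and grips with 20 to 120 N. Pads are 22 mm wide; open, the fingers measure 114 mm over their backs; the gripper's body (76 mm by 85 mm) begins 54 mm behind the grasp point. The pads swing forward as they close: fully open they stand 13 mm farther back than shut.
Start: joints at [1.128, 0.321, -0.07, 1.45, 0.023, 1.371, -0.057], TCP at [0.287, -0.583, 0.202] pointing down, gripper open.
Joint ranges: [-2.86, 2.86], [-0.3, 2.09], [-1.38, 1.24], [0.06, 2.45], [-1.56, 4.7], [0.09, 2.05], [-2.69, 2.69]. Speed limits (rad/s): [2.57, 2.57, 3.14, 3.14, 3.14, 3.14, 3.14].

## Interface

Orientations are given as a rotation vector (axis times angle).
In Python, from bench import r, imaging gives the robot as it stands. The module is installed in compiled form; this text tells all that it offers.
- The arm moves only by the shell command python3 -m crank 'ROWS'. ROWS is JSON, a list of rows, each an object with "delta_rot": the turn, a rotation vector about the tool's x, y, z in degrees, a list of three; "dp": the shift along the tool's x, y, z in m, a list of three; "claw": the opening, from 0 (shut) to 1 (fully open). A call has exactly 5 rows; each row shifts and turns the commanded pose from where the row before left it, along the tool's axes as they then stand; what a row does not reach is not made up. A row lasts 1/12 s, in which the tool goes at most 41.7 mm and 7.16 degrees, less where a joint would pass 70% of its speed; a pose out of reach is approached as far as the arm can. A call is refused whole if a number of a shift passes 0.0417 or a number of a turn 7.16, either way. A call with a gripper value outside its range is refused whole. The fingers move at their own pace and stop on an object; the grip force is fixed at half the most. Time passes only in rows, so rows that do not move let the fingers close, or fill a call up. It gives the time, the measured TCP pose, the force and the opening at its end, in the units of the state.
- r.read_state(): the state, without advancing time (a new reading comes with each control period).
- imaging.snapshot(name): name is "side" or "top"; returns a dict with "pixels" (384x512x3 uint8, red, green, blue), "K" (3x3 intrinsics, pixels), "k1" (the pictures are not rectified: a ray, as slopes to the right and down, at radius r is drawn at 1 + k1 r^2 times it, then the intrinsics apply), "rvec" (rotation vector, rad) and "tvec" (3), from world to camera coordinates, as OpenCV has them. Camera axes: x right, y down, z forward; pixel columns grow to the right and rows downward; lengths in m; the calibration is good to about 2 mm. A picture is of the moment at which its call begins. There is no depth.
- r.hand_in(): hands the job in, once; it reports no verdict.
The state is a dict: "clock": time; "joints": joint angles; "qd": joint speeds; "tau": joint torques, N m; "eef_pos": TCP position; "ee_rot": TCP orientation; "force": force on the tool from outside, world axes, zero at the start; "ft_torque": the same for the moment, N m; "finger_gap": finger opening in m.
Only numpy, scipy, OpenCV 4.12 (cv2) and the standard library are available. Lean on these libraries where they do the work, as an engineer would, in place of code of your own. Each camera call takes 0.05 s, during which the arm holds its last target.

## Working session

There is one attempt and no reset: what is moved stays moved. The work goes in short steps, Python scripts to look and compute and a shell command to move; the robot and the scene stay as the last step left them, time stands still between calls to the robot, and variables do not carry over. Pictures are saved under pics/ and viewed, and the job is handed in when it is done.

```bash
mkdir -p pics
cat > h.py <<'E'
import numpy as np, cv2
from bench import r, imaging
def snap(n,f):
    s=imaging.snapshot(n); cv2.imwrite('pics/'+f+'.png',cv2.cvtColor(s['pixels'],cv2.COLOR_RGB2BGR))
    np.savez('pics/'+f+'.npz',**{k:np.array(v) for k,v in s.items()}); return s
def cam(f):
    s=np.load('pics/'+f+'.npz'); R=cv2.Rodrigues(s['rvec'])[0]; return s,R,s['tvec'].ravel()
def atz(f,u,v,z):
    s,R,t=cam(f); d=np.array([float(s['k1']),0,0,0])
    p=cv2.undistortPoints(np.array([[[u,v]]],float),s['K'],d)[0,0]
    # k1 r^2
    c=-R.T@t; w=R.T@np.array([p[0],p[1],1]); return c+w*(z-c[2])/w[2]
def proj(f,P):
    s,R,t=cam(f); d=np.array([float(s['k1']),0,0,0])
    return cv2.projectPoints(np.array(P,float).reshape(-1,1,3),s['rvec'],s['tvec'],s['K'],d)[0].reshape(-1,2)
def crop(f,x0,y0,x1,y1,k,o):
    i=cv2.imread('pics/'+f+'.png')[y0:y1,x0:x1]; cv2.imwrite('pics/'+o+'.png',cv2.resize(i,None,fx=k,fy=k,interpolation=cv2.INTER_CUBIC))
E
python3 - <<'E'
from h import *
snap('top','t0');snap('side','s0');print(r.read_state())
for f in('t0','s0'):
    s,R,t=cam(f);print(-R.T@t,s['k1'],s['K'])
E
```

```text
{'clock': 0.1, 'joints': array([ 1.12808519,  0.32174199, -0.07008798,  1.45155417,  0.02257335,
        1.37079467, -0.05690231]), 'qd': array([ 0.00077423, -0.00195009, -0.00097555, -0.00118211, -0.00084069,
       -0.00153625,  0.00080703]), 'tau': array([ 1.89382745e-04, -4.94875646e+01, -3.83914048e-01, -3.15207911e+01,
        1.30440234e-02,  7.47021841e-03, -1.99838865e-05]), 'eef_pos': array([ 0.28643905, -0.5828918 ,  0.20083681]), 'ee_rot': array([-3.05838483e+00, -7.10996339e-01,  7.09106834e-04]), 'force': array([-0.41559329, -0.23162501, -0.53938835]), 'ft_torque': array([ 0.05137671, -0.03634249,  0.04715959]), 'finger_gap': 0.08545908528739966}
[0.47674143 0.01238446 1.34943055] -0.17314572402464717 [[453.40400483   0.         257.04697239]
 [  0.         453.40400483 200.20713544]
 [  0.           0.           1.        ]]
[0.36248795 0.85108681 0.93919114] -0.02779025416045155 [[392.1828501    0.         253.32919882]
 [  0.         392.1828501  180.98963316]
 [  0.           0.           1.        ]]
```

View pics/t0.png

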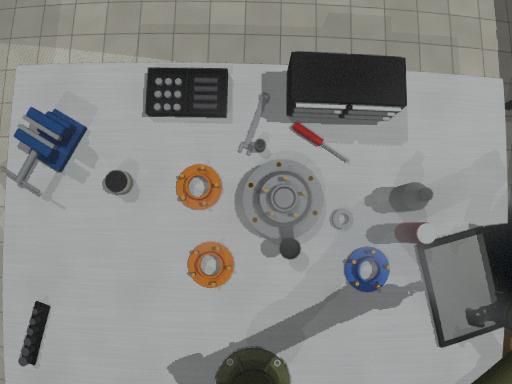

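View pics/s0.png

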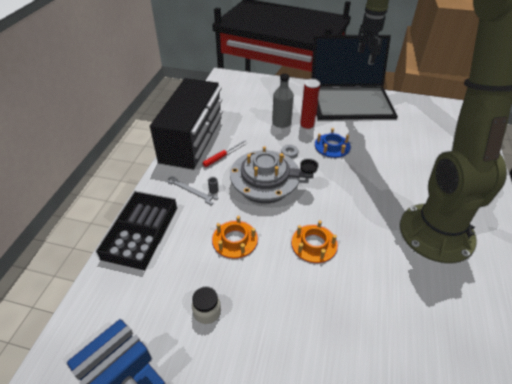

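Run:
```python
from h import *
crop('t0',225,130,365,290,5,'c1');crop('s0',195,130,335,215,5,'c2')
```

```text
(no output)
```

View pics/c1.png

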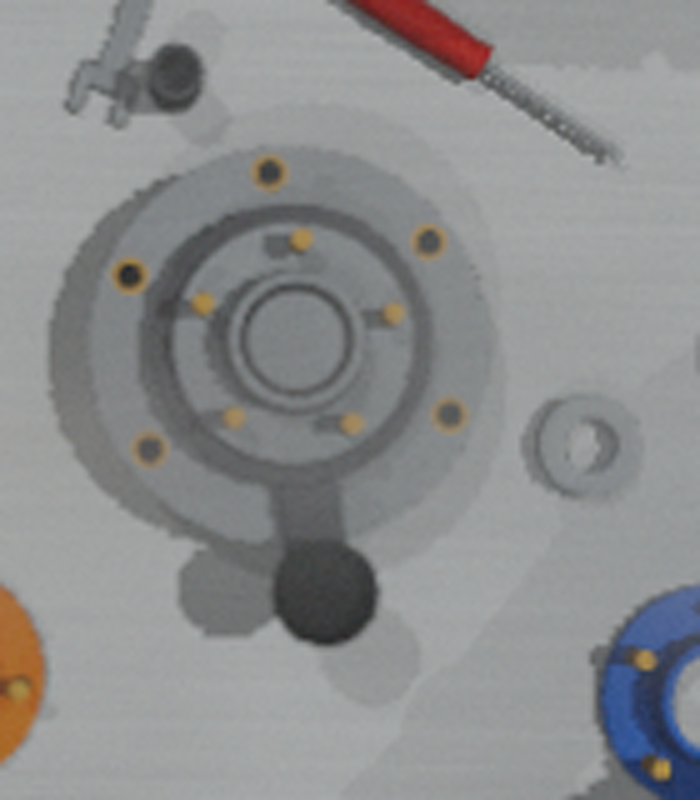

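View pics/c2.png

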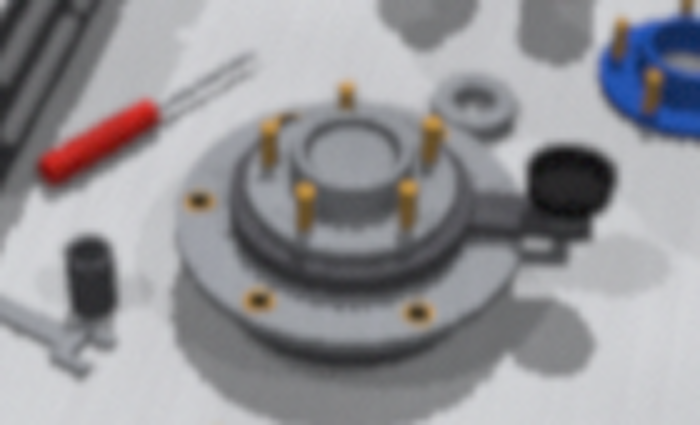

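Run:
```python
from h import *
from scipy.optimize import least_squares
H=[(269,172),(429,241),(130,275),(150,449),(450,414)]
P=np.array([atz('t0',225+u/5-.4,130+v/5-.4,.057)[:2] for u,v in H])
f=least_squares(lambda c:np.hypot(*(P-c[:2]).T)-c[2],[.5,0,.1]).x;print(f)
c=f[:2];print(np.degrees(np.arctan2(*(P-c).T[::-1])))
d=atz('t0',225+325/5-.4,130+592/5-.4,.107)[:2];print('dish',d,np.hypot(*(d-c)),np.degrees(np.arctan2(*(d-c)[::-1])))
d=atz('s0',195+571/5-.4,130+178/5-.4,.107);print('dish side',d)
for n,p in dict(orange1=(210,264),orange2=(199,187),hub=(284,198)).items(): print(n,atz('t0',*p,.036 if n!='hub' else .114))
print('dish from side',proj('t0',[*atz('s0',195+571/5-.4,130+178/5-.4,.107)]))
s=r.read_state();print(cv2.Rodrigues(s['ee_rot'])[0])
```

```text
[ 0.5552946  -0.07120772  0.09991249]
[   8.20952061  -51.95174841   67.97829728  128.13145084 -112.08456632]
dish [ 0.41696207 -0.09015388] 0.13962394640653353 -172.2012335365454
dish side [ 0.4140139  -0.08159075  0.107     ]
orange1 [0.36153164 0.13304061 0.036     ]
orange2 [0.58387093 0.17153691 0.036     ]
hub [ 0.55324665 -0.07121802  0.114     ]
dish from side [[286.45506245 249.00864509]]
[[ 8.97453301e-01  4.41108728e-01 -8.13765282e-04]
 [ 4.41109473e-01 -8.97452041e-01  1.50576692e-03]
 [-6.61083837e-05 -1.71031507e-03 -9.99998535e-01]]
```

```bash
python3 - <<'E'
from h import *
print(atz('t0',426,232,.19),atz('t0',425,195,.21),atz('t0',485,315,.0),atz('t0',485,240,.2))
E
python3 -m crank '[{"delta_rot":[0,0,5.24],"dp":[0,0,-0.01],"claw":0},{"delta_rot":[0,0,5.24],"dp":[0,0,-0.01],"claw":0},{"delta_rot":[0,0,5.24],"dp":[0,0,-0.01],"claw":0},{"delta_rot":[0,0,5.24],"dp":[0,0,-0.01],"claw":0},{"delta_rot":[0,0,5.24],"dp":[0,0,-0.01],"claw":0}]'
```

```text
[ 0.46870114 -0.44330883  0.19      ] [ 0.56458281 -0.43193716  0.21      ] [ 0.20803156 -0.72516471  0.        ] [ 0.44955663 -0.60871408  0.2       ]
clock: 0.52
eef_pos: [0.2865, -0.5831, 0.2517]
ee_rot: [-3.141, 0.008, 0.001]
force: [0.4, -0.6, -0.9]
finger_gap: 0.0255
```

```bash
for i in 1 ; do python3 -m crank '[{"delta_rot":[0,0,0],"dp":[0.0088,-0.033,0],"claw":0},{"delta_rot":[0,0,0],"dp":[0.0088,-0.033,0],"claw":0},{"delta_rot":[0,0,0],"dp":[0.0088,-0.033,0],"claw":0},{"delta_rot":[0,0,0],"dp":[0.0088,-0.033,0],"claw":0},{"delta_rot":[0,0,0],"dp":[0.0088,-0.033,0],"claw":0}]'; done
```

```text
clock: 0.93
eef_pos: [0.3308, -0.4166, 0.2512]
ee_rot: [-3.141, 0.001, 0.001]
force: [0.9, -0.0, 0.1]
finger_gap: 0.0003
```

```bash
python3 -m crank '[{"delta_rot":[0,0,0],"dp":[0.0088,-0.033,0],"claw":0},{"delta_rot":[0,0,0],"dp":[0.0088,-0.033,0],"claw":0},{"delta_rot":[0,0,0],"dp":[0.0088,-0.033,0],"claw":0},{"delta_rot":[0,0,0],"dp":[0.0088,-0.033,0],"claw":0},{"delta_rot":[0,0,0],"dp":[0.0088,-0.033,0],"claw":0}]'
```

```text
clock: 1.35
eef_pos: [0.3747, -0.2516, 0.2515]
ee_rot: [3.142, -0.001, -0.001]
force: [1.8, -0.6, -0.1]
finger_gap: -0.0002
```

```bash
python3 -m crank '[{"delta_rot":[0,0,0],"dp":[0.0088,-0.033,0],"claw":0},{"delta_rot":[0,0,0],"dp":[0.0088,-0.033,0],"claw":0},{"delta_rot":[0,0,0],"dp":[0.0088,-0.033,0],"claw":0},{"delta_rot":[0,0,0],"dp":[0.0088,-0.033,0],"claw":0},{"delta_rot":[0,0,0],"dp":[0.0088,-0.033,0],"claw":0}]'; python3 -c "
from h import *
print(r.read_state()['joints'])"
```

```text
clock: 1.77
eef_pos: [0.4188, -0.0867, 0.2516]
ee_rot: [3.141, -0.001, -0.0]
force: [0.8, 0.7, -0.0]
finger_gap: 0.0
[ 0.67750291 -0.17676113 -0.46580662  1.86599744 -0.07932734  1.43439419
 -1.3425858 ]
```

```bash
python3 -m crank '[{"delta_rot":[0,0,0],"dp":[0,0.003,0.025],"claw":0},{"delta_rot":[0,0,0],"dp":[0,0,0.025],"claw":0},{"delta_rot":[0,0,0],"dp":[0,0,0.025],"claw":0},{"delta_rot":[0,0,0],"dp":[0,0,0.025],"claw":0},{"delta_rot":[0,0,0],"dp":[0,0,0.025],"claw":0}]'; python3 -c "
from h import *
print(r.read_state()['joints'])
snap('top','t1');snap('side','s1')
crop('t1',225,170,365,290,5,'c3');crop('s1',235,100,355,205,6,'c4')"
```

```text
clock: 2.18
eef_pos: [0.4185, -0.0913, 0.1254]
ee_rot: [3.141, -0.0, -0.0]
force: [0.9, -0.8, -0.1]
finger_gap: 0.0004
[ 0.67168333 -0.08849238 -0.49076976  2.05186464 -0.04492459  1.16835608
 -1.37080505]
```

View pics/c4.png

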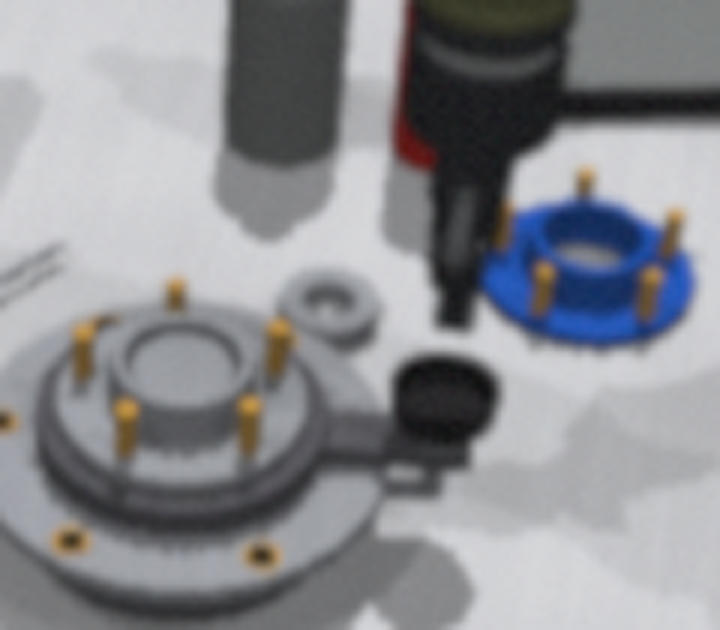

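View pics/c3.png

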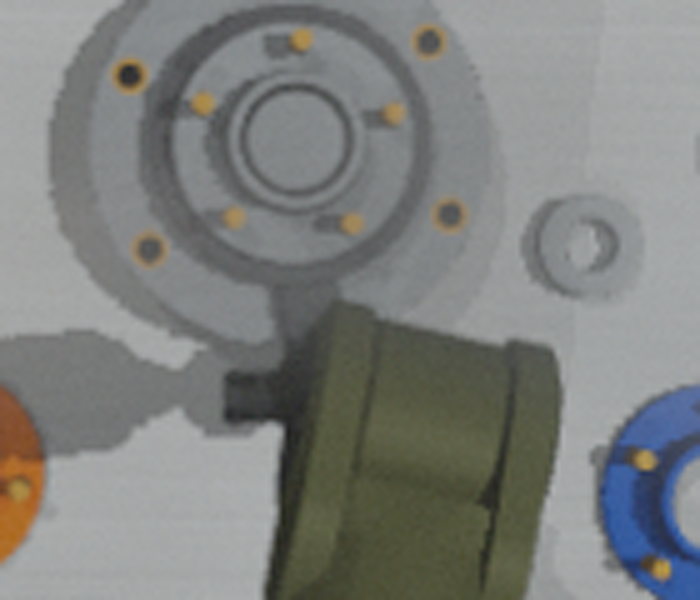

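```bash
python3 -c "
from h import *
a=proj('s1',[[.4185,-.0913,.1254],[.4167,-.0908,.107],[.4167+.03,-.0908,.107],[.4167-.03,-.0908,.107],[.4167,-.1208,.107],[.4167,-.0608,.107]]);print((a-[235,100])*6+2.5)"
```

```text
[[443.07644451 354.18463786]
 [442.79668102 381.51171927]
 [386.73088371 372.15234565]
 [499.29810759 390.94916342]
 [450.96329276 345.37281754]
 [434.34721284 418.8826232 ]]
```

```bash
python3 -c "
from h import *
print(proj('s0',[[.2864,-.5829,.2008],[.2864,-.5829,.22]]))
crop('s0',330,0,430,80,7,'c5')
crop('s1',285,70,345,185,6,'c6')
snap('side','s2')
print(r.read_state()['eef_pos'],np.abs(np.load('pics/s2.npz')['pixels'].astype(int)-np.load('pics/s1.npz')['pixels']).max())
crop('s2',235,100,355,205,6,'c7')
"
```

```text
[[363.28630546  67.42737844]
 [364.27354309  62.82271794]]
[ 0.41717303 -0.09095349  0.1253784 ] 42
```

View pics/c5.png

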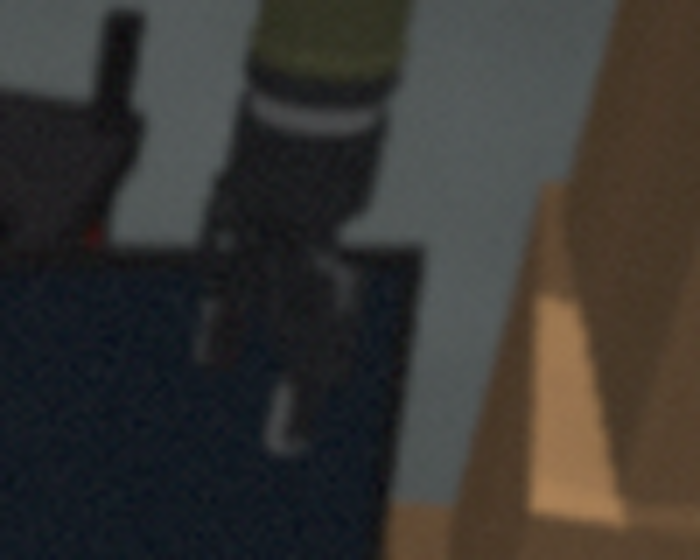

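View pics/c7.png

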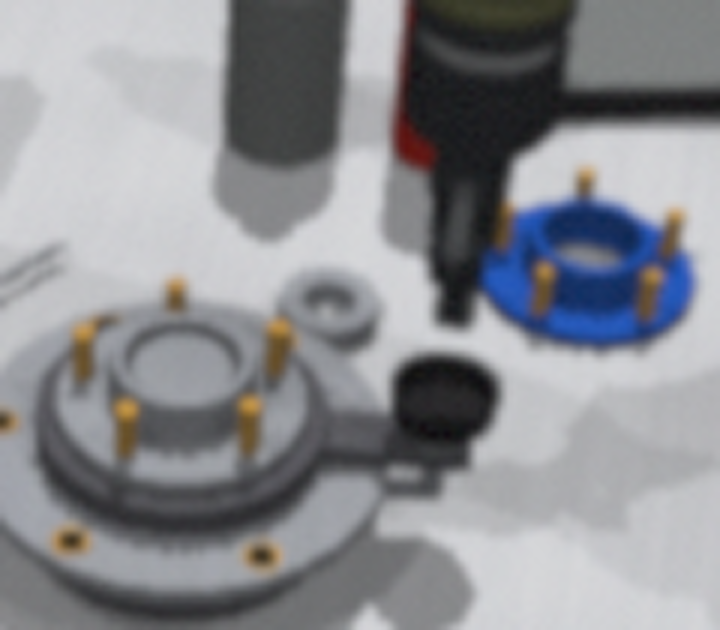

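```bash
python3 -c "
from h import *
print((proj('t0',[[.2864,-.5829,.214],[.2864,-.5829,.234],[.2864,-.6049,.214],[.2864+.0188,-.5829-.038,.214],[.2864-.0188,-.5829+.038,.214]])-[420,260])*6+2.5)
crop('t0',420,260,512,360,6,'c8')
"
```

```text
[[344.88262601 253.75152237]
 [366.32068185 260.89783458]
 [389.60556824 252.62378899]
 [423.55182366 209.58530689]
 [264.5113772  298.12065911]]
```

View pics/c8.png

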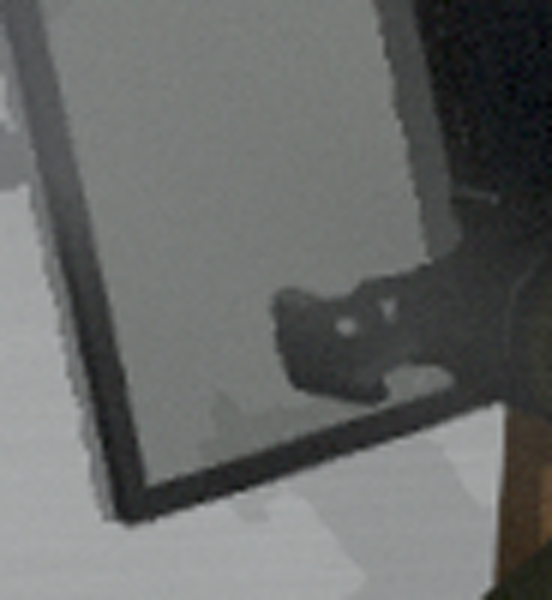

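```bash
python3 -m crank '[{"delta_rot":[0,0,0],"dp":[0.004,0,0.006],"claw":0},{"delta_rot":[0,0,0],"dp":[0,0,0.006],"claw":0},{"delta_rot":[0,0,0],"dp":[0,0,0.006],"claw":0},{"delta_rot":[0,0,0],"dp":[0,0,0.006],"claw":0},{"delta_rot":[0,0,0],"dp":[0,0,0.006],"claw":0}]'; python3 -c "
from h import *
snap('side','s3')
crop('s3',265,100,345,190,7,'c9')"
```

```text
clock: 2.75
eef_pos: [0.4232, -0.0916, 0.0966]
ee_rot: [3.141, -0.001, 0.001]
force: [-0.1, 0.1, -0.8]
finger_gap: -0.0001
```

View pics/c9.png

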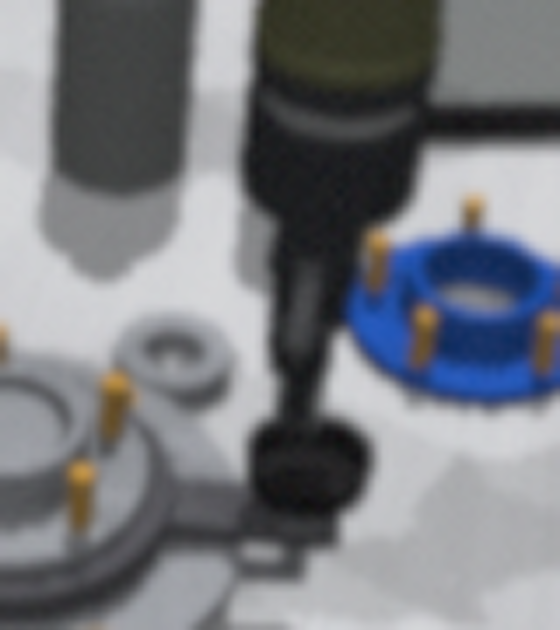

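```bash
python3 -c "
from h import *
i=cv2.imread('pics/s3.png')[130:185,285:335]
i=np.clip(i.astype(float)*4,0,255).astype(np.uint8)
i=cv2.fastNlMeansDenoisingColored(i,None,8,8)
cv2.imwrite('pics/c10.png',cv2.resize(i,None,fx=11,fy=10,interpolation=cv2.INTER_CUBIC))"
```

```text
(no output)
```

View pics/c10.png

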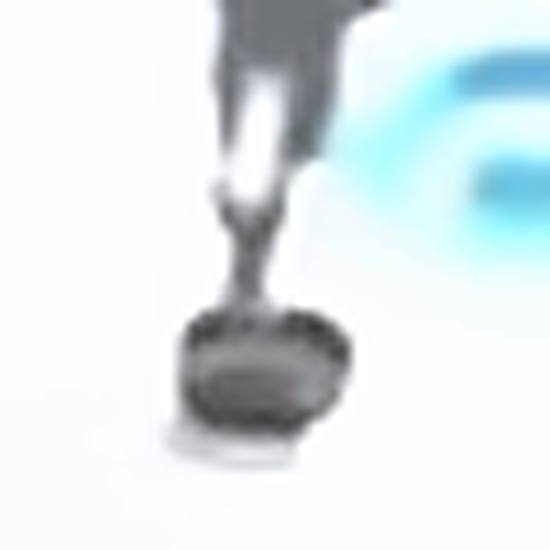

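```bash
python3 -m crank '[{"delta_rot":[0,0,0],"dp":[-0.003,0,0.0],"claw":0},{"delta_rot":[0,0,0],"dp":[0,0,0.002],"claw":0},{"delta_rot":[0,0,0],"dp":[0,0,0.002],"claw":0},{"delta_rot":[0,0,0],"dp":[0,0,0.002],"claw":0},{"delta_rot":[0,0,0],"dp":[0,0,0.002],"claw":0}]'; python3 -c "
from h import *
snap('side','s4');snap('top','t4')
i=cv2.imread('pics/s4.png')[130:185,285:335]
i=np.clip(i.astype(float)*3,0,255).astype(np.uint8)
cv2.imwrite('pics/c11.png',cv2.resize(i,None,fx=11,fy=10,interpolation=cv2.INTER_CUBIC))
i=cv2.imread('pics/t4.png')[220:290,240:340]
i=np.clip(i.astype(float)*2,0,255).astype(np.uint8)
cv2.imwrite('pics/c12.png',cv2.resize(i,None,fx=7,fy=7,interpolation=cv2.INTER_CUBIC))
"
```

```text
clock: 3.22
eef_pos: [0.4201, -0.0915, 0.0888]
ee_rot: [3.141, -0.001, 0.001]
force: [-0.1, 0.6, -0.1]
finger_gap: -0.0001
```

View pics/c11.png

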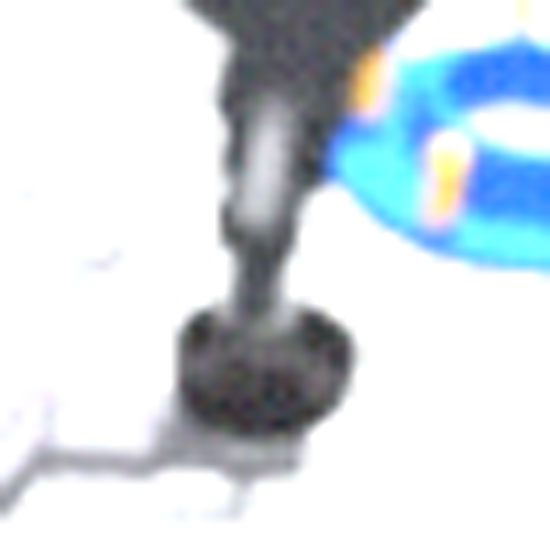

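View pics/c12.png

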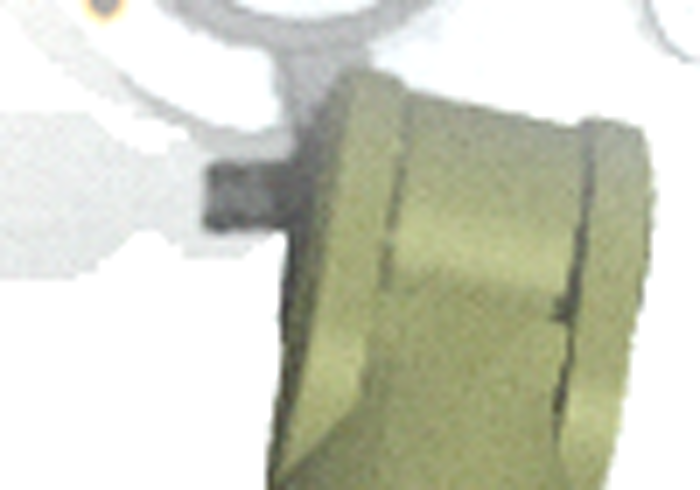

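```bash
python3 -m crank '[{"delta_rot":[0,0,0],"dp":[0,0,0.002],"claw":0},{"delta_rot":[0,0,0],"dp":[0,0,0.002],"claw":0},{"delta_rot":[0,0,0],"dp":[0,0,0.002],"claw":0},{"delta_rot":[0,0,0],"dp":[0,0,0.001],"claw":0},{"delta_rot":[0,0,0],"dp":[0,0,0.001],"claw":0}]'; python3 -c "
from h import *
snap('side','s5')
i=cv2.imread('pics/s5.png')[130:185,285:335]
i=np.clip(i.astype(float)*3,0,255).astype(np.uint8)
cv2.imwrite('pics/c13.png',cv2.resize(i,None,fx=11,fy=10,interpolation=cv2.INTER_CUBIC))
"
```

```text
clock: 3.73
eef_pos: [0.4199, -0.0914, 0.0806]
ee_rot: [-3.142, 0.001, 0.0]
force: [0.0, -0.2, -0.2]
finger_gap: -0.0
```

View pics/c13.png

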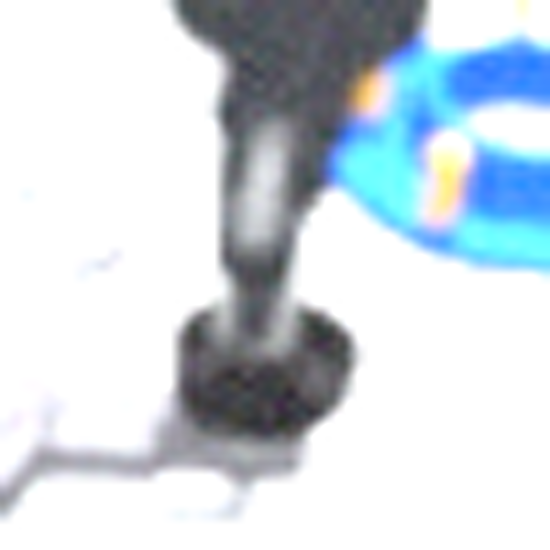

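```bash
python3 -m crank '[{"delta_rot":[0,0,0],"dp":[0,0,0.001],"claw":0},{"delta_rot":[0,0,0],"dp":[0,0,0.001],"claw":0},{"delta_rot":[0,0,0],"dp":[0,0,0.001],"claw":0},{"delta_rot":[0,0,0],"dp":[0,0,0.001],"claw":0},{"delta_rot":[0,0,0],"dp":[0,0,0.001],"claw":0}]'
```

```text
clock: 4.2
eef_pos: [0.4199, -0.0915, 0.0757]
ee_rot: [3.142, -0.001, 0.0]
force: [-0.1, 0.2, 0.7]
finger_gap: -0.0
```

```bash
python3 -m crank '[{"delta_rot":[0,0,0],"dp":[0,0,0.001],"claw":0},{"delta_rot":[0,0,0],"dp":[0,0,0.001],"claw":0},{"delta_rot":[0,0,0],"dp":[0,0,0.001],"claw":0},{"delta_rot":[0,0,0],"dp":[0,0,0.001],"claw":0},{"delta_rot":[0,0,0],"dp":[0,0,0.001],"claw":0}]'
```

```text
clock: 4.62
eef_pos: [0.4199, -0.0915, 0.0707]
ee_rot: [3.142, -0.001, -0.0]
force: [0.0, -0.3, 1.3]
finger_gap: -0.0002
```

```bash
python3 -m crank '[{"delta_rot":[0,0,0],"dp":[0,0,0.001],"claw":0},{"delta_rot":[0,0,0],"dp":[0,0,0.001],"claw":0},{"delta_rot":[0,0,0],"dp":[0,0,0.001],"claw":0},{"delta_rot":[0,0,0],"dp":[0,0,0.001],"claw":0},{"delta_rot":[0,0,0],"dp":[0,0,0.001],"claw":0}]'; python3 -c "
from h import *
snap('side','s6')
i=cv2.imread('pics/s6.png')[130:185,285:335]
i=np.clip(i.astype(float)*3,0,255).astype(np.uint8)
cv2.imwrite('pics/c14.png',cv2.resize(i,None,fx=11,fy=10,interpolation=cv2.INTER_CUBIC))
"
```

```text
clock: 5.03
eef_pos: [0.4199, -0.0915, 0.0657]
ee_rot: [3.142, -0.001, -0.0]
force: [0.1, 0.5, 0.2]
finger_gap: -0.0003
```

View pics/c14.png

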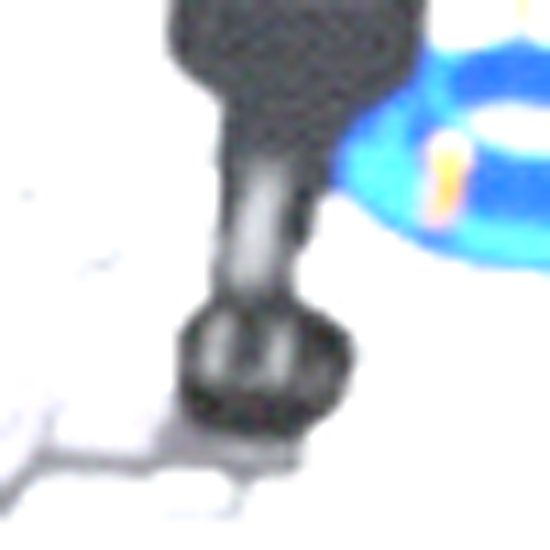

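```bash
python3 -m crank '[{"delta_rot":[0,0,0],"dp":[0,0,0.001],"claw":0},{"delta_rot":[0,0,0],"dp":[0,0,0.001],"claw":0},{"delta_rot":[0,0,0],"dp":[0,0,0.001],"claw":0},{"delta_rot":[0,0,0],"dp":[0,0,0.001],"claw":0},{"delta_rot":[0,0,0],"dp":[0,0,0.001],"claw":0}]'; python3 -c "
from h import *
print((proj('s6',[[.4167,-.0908,.092],[.4167,-.0908,.107]])-[285,130])*[11,10]+5, r.read_state())
"
```

```text
clock: 5.5
eef_pos: [0.42, -0.0915, 0.0611]
ee_rot: [3.141, -0.001, -0.0]
force: [-1.3, 0.9, 5.3]
finger_gap: 0.0002
[[256.99698714 371.55998119]
 [262.21058186 336.68619878]] {'clock': 5.5, 'joints': array([ 6.63027460e-01, -3.85471264e-03, -5.05137324e-01,  2.12097716e+00,
       -1.92793013e-03,  1.02405544e+00, -1.41239796e+00]), 'qd': array([-0.00109197,  0.01724353, -0.00427092,  0.01258742,  0.01013851,
       -0.02665209, -0.01072451]), 'tau': array([ 1.82985381e-02, -2.27294183e+01,  8.43841396e-02, -2.64412773e+01,
        3.48238810e-02, -6.28685318e-01,  9.54150804e-03]), 'eef_pos': array([ 0.41996769, -0.0914849 ,  0.06109709]), 'ee_rot': array([ 3.14138708e+00, -7.81216452e-04, -1.55989745e-04]), 'force': array([-1.3289253 ,  0.88288171,  5.34174071]), 'ft_torque': array([0.04547594, 0.39638008, 0.0236568 ]), 'finger_gap': 0.00019528141515203005}
```

```bash
python3 -m crank '[{"delta_rot":[0,0,0],"dp":[0,0,0.001],"claw":0},{"delta_rot":[0,0,0],"dp":[0,0,0.001],"claw":0},{"delta_rot":[0,0,0],"dp":[0,0,0.001],"claw":0},{"delta_rot":[0,0,0],"dp":[0,0,0.001],"claw":0},{"delta_rot":[0,0,0],"dp":[0,0,0.001],"claw":0}]'; python3 -c "
from h import *
snap('side','s7')
i=cv2.imread('pics/s7.png')[130:185,285:335]
i=np.clip(i.astype(float)*3,0,255).astype(np.uint8)
cv2.imwrite('pics/c15.png',cv2.resize(i,None,fx=11,fy=10,interpolation=cv2.INTER_CUBIC))
"
```

```text
clock: 5.92
eef_pos: [0.42, -0.0915, 0.0561]
ee_rot: [3.141, -0.001, 0.0]
force: [-1.9, 0.4, 6.0]
finger_gap: 0.0002
```

View pics/c15.png

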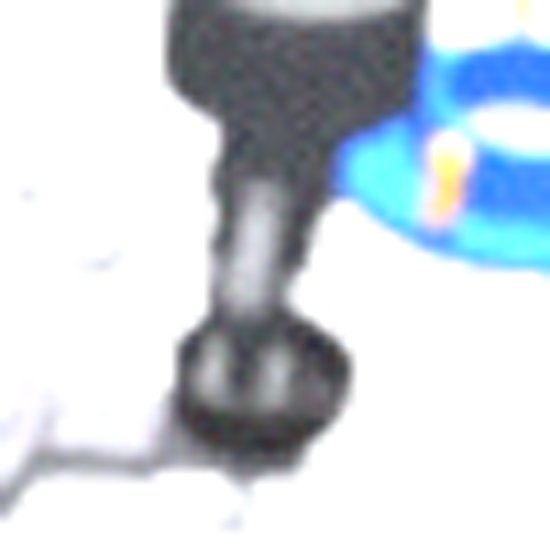

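```bash
python3 -m crank '[{"delta_rot":[0,0,0],"dp":[0,0,0.0015],"claw":0},{"delta_rot":[0,0,0],"dp":[0,0,0.0015],"claw":0},{"delta_rot":[0,0,0],"dp":[0,0,0.0015],"claw":0},{"delta_rot":[0,0,0],"dp":[0,0,0.001],"claw":0},{"delta_rot":[0,0,0],"dp":[0,0,0.001],"claw":0}]'
```

```text
clock: 6.38
eef_pos: [0.42, -0.0915, 0.0497]
ee_rot: [3.141, -0.001, 0.0]
force: [-2.3, 1.3, 7.0]
finger_gap: -0.0
```

```bash
python3 -m crank '[{"delta_rot":[0,0,0],"dp":[0,0,0.001],"claw":0},{"delta_rot":[0,0,0],"dp":[0,0,0],"claw":0},{"delta_rot":[0,0,0],"dp":[0,0,0],"claw":0},{"delta_rot":[0,0,0],"dp":[0,0,0],"claw":0},{"delta_rot":[0,0,0],"dp":[0,0,0],"claw":0}]'; python3 -c "
from h import *
a=proj('s7',[[.4167,-.0908,z] for z in (.107,.101,.095,.093)]);print(a)
snap('side','s8')
i=cv2.imread('pics/s8.png')[130:185,285:335]
i=np.clip(i.astype(float)*3,0,255).astype(np.uint8)
cv2.imwrite('pics/c16.png',cv2.resize(i,None,fx=11,fy=10,interpolation=cv2.INTER_CUBIC))
"
```

```text
clock: 6.8
eef_pos: [0.42, -0.0916, 0.0488]
ee_rot: [3.141, -0.001, 0.0]
force: [-3.0, 0.6, 6.5]
finger_gap: 0.0003
[[308.38278017 163.16861988]
 [308.19226937 164.57059008]
 [308.00299455 165.96318659]
 [307.9401756  166.42531811]]
```

View pics/c16.png

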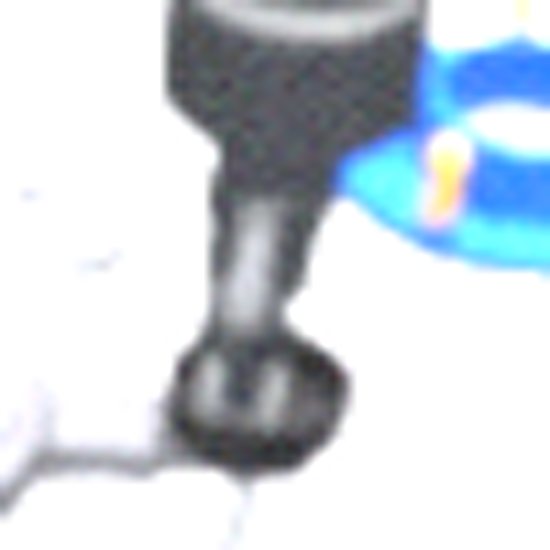

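```bash
python3 -m crank '[{"delta_rot":[0,0,0],"dp":[-0.0006,-0.004,0.0005],"claw":0},{"delta_rot":[0,0,0],"dp":[-0.0006,-0.004,0],"claw":0},{"delta_rot":[0,0,0],"dp":[-0.0006,-0.004,0],"claw":0},{"delta_rot":[0,0,0],"dp":[-0.0006,-0.004,0],"claw":0},{"delta_rot":[0,0,0],"dp":[-0.0006,-0.004,0],"claw":0}]'; python3 -c "
from h import *
snap('side','s9');snap('top','t9')
crop('t9',225,130,365,290,5,'c17');crop('s9',225,110,345,205,6,'c18')"
```

```text
clock: 7.27
eef_pos: [0.419, -0.0722, 0.049]
ee_rot: [3.14, -0.001, 0.007]
force: [0.8, -0.8, 6.7]
finger_gap: 0.0
```

View pics/c17.png

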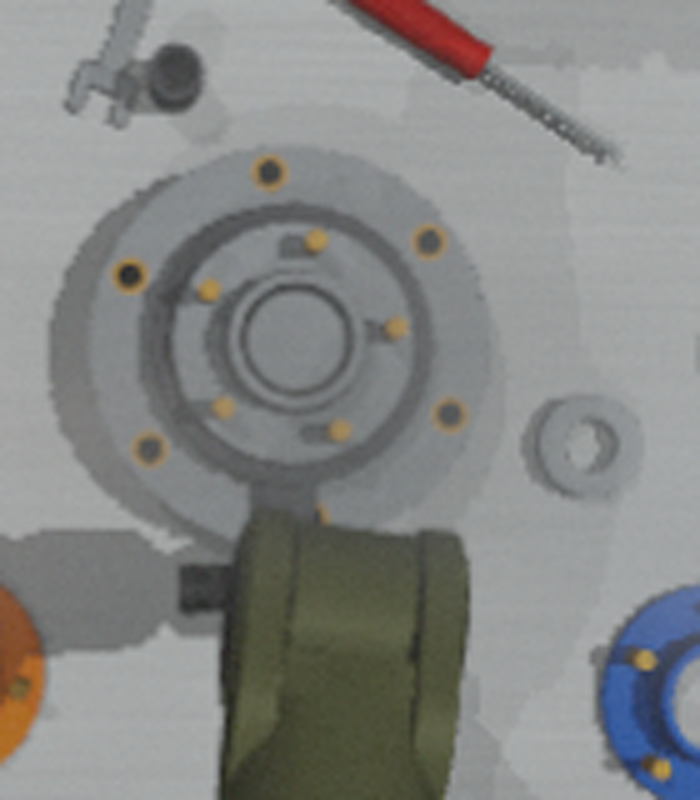

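View pics/c18.png

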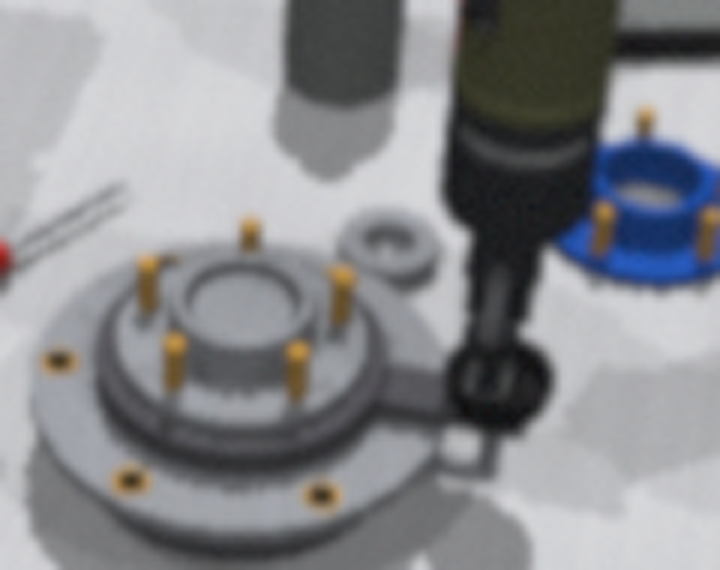

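```bash
python3 -m crank '[{"delta_rot":[0,0,0],"dp":[0.0004,-0.006,0],"claw":0},{"delta_rot":[0,0,0],"dp":[0.0004,-0.006,0],"claw":0},{"delta_rot":[0,0,0],"dp":[0.0004,-0.006,0],"claw":0},{"delta_rot":[0,0,0],"dp":[0.001,-0.006,0],"claw":0},{"delta_rot":[0,0,0],"dp":[0.001,-0.006,0],"claw":0}]'
```

```text
clock: 7.78
eef_pos: [0.4222, -0.042, 0.0491]
ee_rot: [3.14, -0.001, 0.006]
force: [0.2, -2.2, 7.2]
finger_gap: 0.0003
```

```bash
python3 -m crank '[{"delta_rot":[0,0,0],"dp":[0.0015,-0.0045,0],"claw":0},{"delta_rot":[0,0,0],"dp":[0.0015,-0.0045,0],"claw":0},{"delta_rot":[0,0,0],"dp":[0.002,-0.0045,0],"claw":0},{"delta_rot":[0,0,0],"dp":[0.002,-0.0045,0],"claw":0},{"delta_rot":[0,0,0],"dp":[0.002,-0.0045,0],"claw":0}]';python3 -c "
from h import *
snap('side','s10');snap('top','t10')
crop('t10',225,130,365,290,5,'c19');crop('s10',225,110,345,205,6,'c20')"
```

```text
clock: 8.2
eef_pos: [0.4301, -0.0192, 0.0487]
ee_rot: [3.141, -0.001, 0.003]
force: [-1.6, -0.6, 8.5]
finger_gap: 0.0002
```

View pics/c19.png

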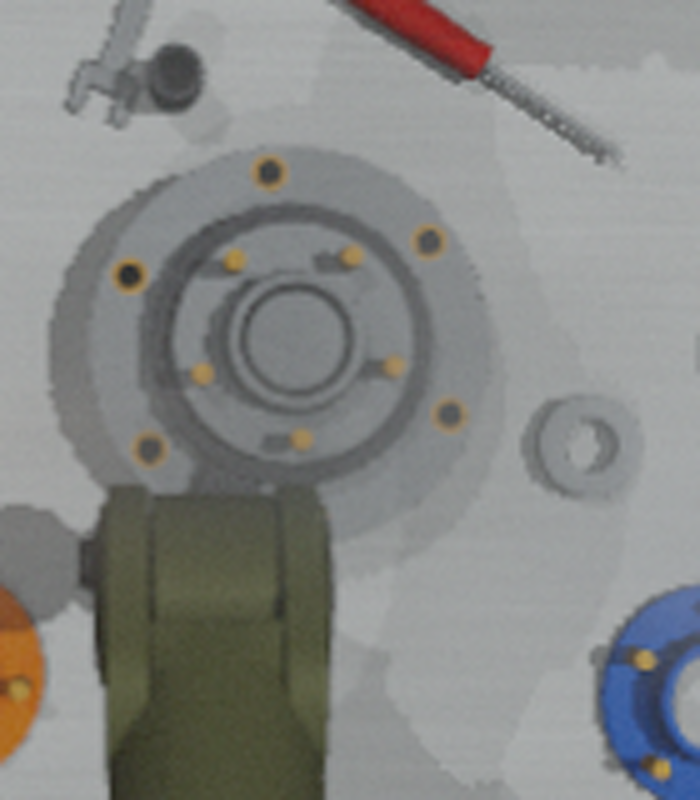

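View pics/c20.png

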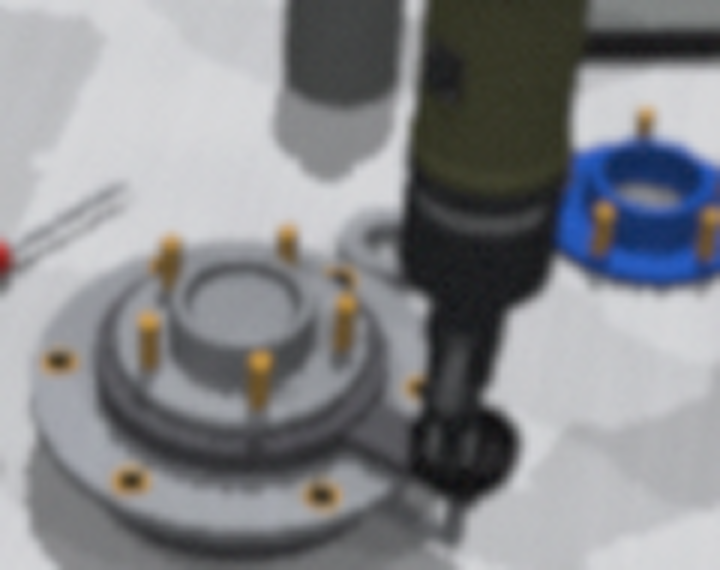

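```bash
cat >> h.py <<'E'
C=np.array([.5553,-.0712])
def ang(f):
    i=cv2.imread('pics/'+f+'.png').astype(int)
    m=((i[...,2]-i[...,0])>35).astype(np.uint8)
    n,l,st,ce=cv2.connectedComponentsWithStats(m)
    o=[]
    for k in range(1,n):
        p=atz(f,*ce[k],.120)[:2]-C; rr=np.hypot(*p)
        if rr<.065 and rr>.035: o.append(np.degrees(np.arctan2(p[1],p[0])))
    o=np.array(o); z=np.exp(1j*np.radians(5*o)).mean(); return -np.degrees(np.angle(z))/5, len(o)
E
python3 -c "
from h import *
for f in('t0','t9','t10'):
    a=ang(f); b=ang('t0')[0]; print((a[0]-b)%72,a[1])"
```

```text
0.0 5
8.372208311823178 5
30.854474404794363 5
```

```bash
python3 -m crank '[{"delta_rot":[0,0,0],"dp":[0.0018,-0.0043,0],"claw":0},{"delta_rot":[0,0,0],"dp":[0.0018,-0.0043,0],"claw":0},{"delta_rot":[0,0,0],"dp":[0.0020,-0.0041,0],"claw":0},{"delta_rot":[0,0,0],"dp":[0.0021,-0.0041,0],"claw":0},{"delta_rot":[0,0,0],"dp":[0.0022,-0.0041,0],"claw":0}]'
```

```text
clock: 8.72
eef_pos: [0.4409, 0.0014, 0.0489]
ee_rot: [3.14, -0.001, 0.005]
force: [0.2, -1.8, 7.0]
finger_gap: 0.0002
```

```bash
python3 -m crank '[{"delta_rot":[0,0,0],"dp":[0.0024,-0.0040,0],"claw":0},{"delta_rot":[0,0,0],"dp":[0.0024,-0.0040,0],"claw":0},{"delta_rot":[0,0,0],"dp":[0.0026,-0.0038,0],"claw":0},{"delta_rot":[0,0,0],"dp":[0.0027,-0.0038,0],"claw":0},{"delta_rot":[0,0,0],"dp":[0.0027,-0.0036,0],"claw":0}]';python3 -c "
from h import *
snap('top','t11');a=ang('t11');print((a[0]-ang('t0')[0])%72,a[1])"
```

```text
clock: 9.13
eef_pos: [0.4542, 0.0204, 0.049]
ee_rot: [3.14, -0.001, 0.007]
force: [0.7, -2.0, 7.5]
finger_gap: 0.0002
49.52021349356416 5
```

```bash
python3 -m crank '[{"delta_rot":[0,0,0],"dp":[0,0,-0.002],"claw":0},{"delta_rot":[0,0,0],"dp":[0,0,-0.002],"claw":0},{"delta_rot":[0,0,0],"dp":[0,0,-0.001],"claw":0},{"delta_rot":[0,0,0],"dp":[0.0015,-0.002,0],"claw":0},{"delta_rot":[0,0,0],"dp":[0.0015,-0.002,0],"claw":0}]';python3 -c "
from h import *
snap('top','t12');a=ang('t12');print((a[0]-ang('t0')[0])%72,a[1])"
```

```text
clock: 9.6
eef_pos: [0.4543, 0.0251, 0.0523]
ee_rot: [3.141, -0.001, -0.002]
force: [1.0, 0.4, 0.2]
finger_gap: 0.0002
50.20118224334901 5
```

```bash
python3 -m crank '[{"delta_rot":[0,0,0],"dp":[0.0014,-0.0015,0],"claw":0},{"delta_rot":[0,0,0],"dp":[0.0014,-0.0015,0],"claw":0},{"delta_rot":[0,0,0],"dp":[0.0014,-0.0015,0],"claw":0},{"delta_rot":[0,0,0],"dp":[0.0014,-0.0015,0],"claw":0},{"delta_rot":[0,0,0],"dp":[0.0014,-0.0015,0],"claw":0}]';python3 -c "
from h import *
snap('top','t13');a=ang('t13');print((a[0]-ang('t0')[0])%72,a[1])"
```

```text
clock: 10.07
eef_pos: [0.4611, 0.0316, 0.0524]
ee_rot: [3.14, -0.001, -0.003]
force: [-2.9, -3.6, 0.4]
finger_gap: -0.0003
51.33890592946274 5
```

```bash
python3 -m crank '[{"delta_rot":[0,0,0],"dp":[0.0016,-0.0016,0],"claw":0},{"delta_rot":[0,0,0],"dp":[0.0016,-0.0016,0],"claw":0},{"delta_rot":[0,0,0],"dp":[0.0016,-0.0016,0],"claw":0},{"delta_rot":[0,0,0],"dp":[0.0016,-0.0016,0],"claw":0},{"delta_rot":[0,0,0],"dp":[0.0016,-0.0016,0],"claw":0}]';python3 -c "
from h import *
snap('top','t14');a=ang('t14');print((a[0]-ang('t0')[0])%72,a[1])"
```

```text
clock: 10.53
eef_pos: [0.4707, 0.0393, 0.053]
ee_rot: [3.14, -0.003, 0.002]
force: [0.8, -3.3, -0.3]
finger_gap: 0.0002
56.571028518129424 5
```

```bash
python3 -m crank '[{"delta_rot":[0,0,0],"dp":[0.0008,-0.0007,0],"claw":0},{"delta_rot":[0,0,0],"dp":[0.0008,-0.0007,0],"claw":0},{"delta_rot":[0,0,0],"dp":[0.0008,-0.0007,0],"claw":0},{"delta_rot":[0,0,0],"dp":[0.0008,-0.0007,0],"claw":0},{"delta_rot":[0,0,0],"dp":[0.0008,-0.0007,0],"claw":0}]';python3 -c "
from h import *
snap('top','t15');a=ang('t15');print((a[0]-ang('t0')[0])%72,a[1])"
```

```text
clock: 11.0
eef_pos: [0.4758, 0.0441, 0.0542]
ee_rot: [3.141, -0.001, 0.006]
force: [0.5, -4.3, 5.2]
finger_gap: -0.0
59.477834300475884 5
```

```bash
python3 -m crank '[{"delta_rot":[0,0,0],"dp":[0,0,-0.002],"claw":0},{"delta_rot":[0,0,0],"dp":[0,0,-0.003],"claw":0},{"delta_rot":[0,0,0],"dp":[-0.001,0.001,-0.003],"claw":0},{"delta_rot":[0,0,0],"dp":[-0.002,0.002,-0.003],"claw":0},{"delta_rot":[0,0,0],"dp":[-0.002,0.002,-0.003],"claw":0}]';python3 -c "
from h import *
snap('top','t16');a=ang('t16');print((a[0]-ang('t0')[0])%72,a[1])
snap('side','s16');crop('s16',225,110,345,205,6,'c21')"
```

```text
clock: 11.47
eef_pos: [0.4674, 0.04, 0.0664]
ee_rot: [-3.141, -0.001, 0.004]
force: [-0.9, 0.1, 0.1]
finger_gap: -0.0003
59.333832542999254 5
```

View pics/c21.png

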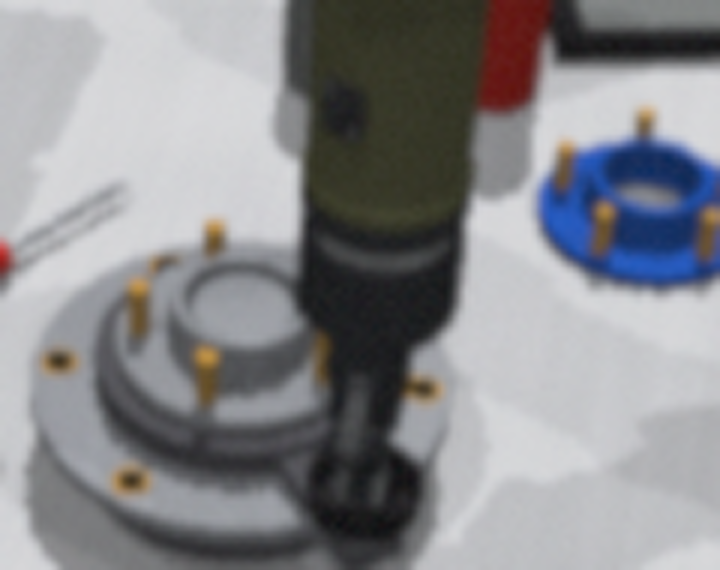

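Free of load; lifting well clear.

```bash
python3 -m crank '[{"delta_rot":[0,0,0],"dp":[0,0,-0.004],"claw":0},{"delta_rot":[0,0,0],"dp":[0,0,-0.01],"claw":0},{"delta_rot":[0,0,0],"dp":[0,0,-0.02],"claw":0},{"delta_rot":[0,0,0],"dp":[0,0,-0.03],"claw":0},{"delta_rot":[0,0,0],"dp":[0,0,-0.03],"claw":0}]'
```

```text
clock: 11.98
eef_pos: [0.4679, 0.0396, 0.1618]
ee_rot: [-3.141, -0.0, 0.003]
force: [1.1, -0.5, 1.2]
finger_gap: -0.0002
```

```bash
python3 -m crank '[{"delta_rot":[0,0,0],"dp":[0,0,-0.03],"claw":0},{"delta_rot":[0,0,0],"dp":[0,-0.02,-0.01],"claw":0},{"delta_rot":[0,0,0],"dp":[0,-0.035,0],"claw":0},{"delta_rot":[0,0,0],"dp":[0,-0.035,0],"claw":0},{"delta_rot":[0,0,0],"dp":[0,-0.035,0],"claw":0}]'
```

```text
clock: 12.4
eef_pos: [0.4689, 0.1655, 0.202]
ee_rot: [3.142, -0.003, 0.002]
force: [0.3, -0.4, -1.1]
finger_gap: 0.0
```

```bash
python3 -m crank '[{"delta_rot":[0,0,0],"dp":[0,-0.035,0],"claw":0},{"delta_rot":[0,0,0],"dp":[0,-0.035,0],"claw":0},{"delta_rot":[0,0,0],"dp":[0,-0.02,0],"claw":0},{"delta_rot":[0,0,0],"dp":[0,0,0],"claw":0},{"delta_rot":[0,0,0],"dp":[0,0,0],"claw":0}]';python3 -c "
from h import *
snap('top','t17');a=ang('t17');print((a[0]-ang('t0')[0])%72,a[1])
snap('side','s17');crop('s17',215,120,335,210,6,'c22');crop('t17',200,130,365,290,4,'c23')"
```

```text
clock: 12.82
eef_pos: [0.4682, 0.2556, 0.2011]
ee_rot: [-3.141, -0.005, 0.001]
force: [0.7, -0.0, -0.4]
finger_gap: 0.0001
59.265395742723264 5
```

View pics/c22.png

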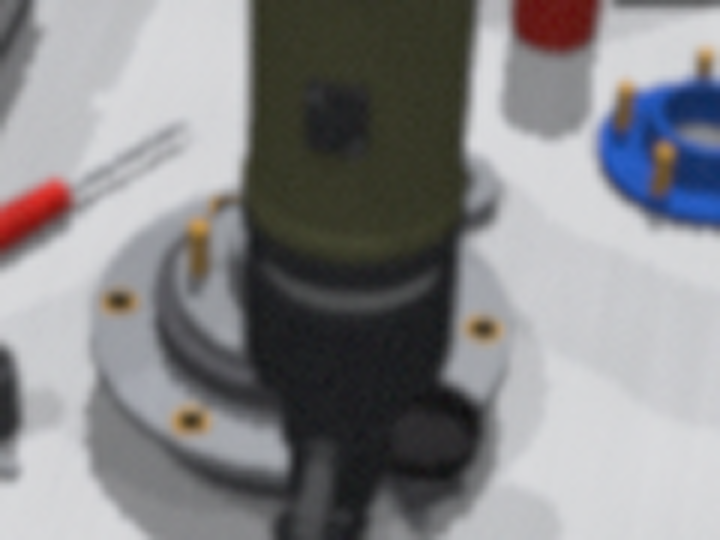

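View pics/c23.png

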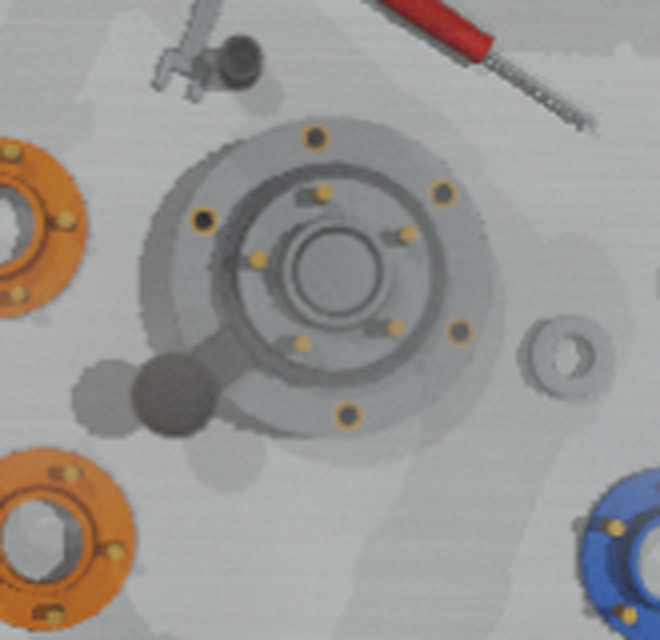

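```bash
python3 -c "
from h import *
for z in(.107,.096):
  d=atz('t17',243.1,228.4,z);q=d[:2]-C;print(z,d,np.hypot(*q),np.degrees(np.arctan2(q[1],q[0])))
  th=np.linspace(0,2*np.pi,40);P=np.c_[d[0]+.03*np.cos(th),d[1]+.03*np.sin(th),0*th+z]
  p=proj('s17',P);i=cv2.imread('pics/s17.png')[150:210,270:310]
  i=np.clip(i.astype(float)*2.5,0,255).astype(np.uint8);i=cv2.resize(i,None,fx=10,fy=10,interpolation=cv2.INTER_CUBIC)
  cv2.polylines(i,[np.round((p-[270,150])*10+4.5).astype(np.int32)],True,(0,0,255),1)
  cv2.imwrite('pics/z%d.png'%(z*1000),i)
a=cv2.hconcat([cv2.imread('pics/z107.png'),cv2.imread('pics/z96.png')]);cv2.imwrite('pics/z.png',a)
"
```

```text
0.107 [0.4675086 0.0384534 0.107    ] 0.14046778419759773 128.6816822425069
0.096 [0.46742686 0.03868421 0.096     ] 0.14069906941012536 128.64892553004955
```

View pics/z.png

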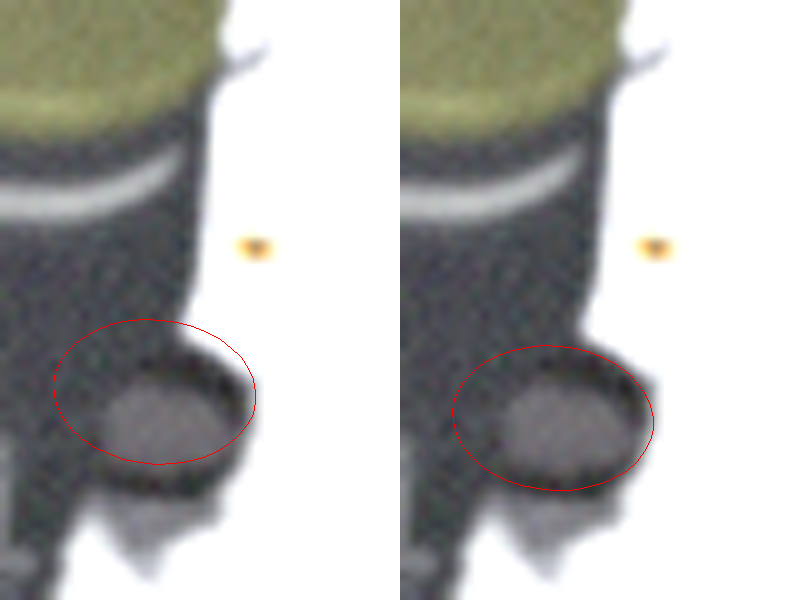

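```bash
python3 -m crank '[{"delta_rot":[0,0,0],"dp":[-0.02,-0.035,0],"claw":0},{"delta_rot":[0,0,0],"dp":[-0.02,-0.035,-0.02],"claw":0},{"delta_rot":[0,0,0],"dp":[-0.01,-0.035,-0.02],"claw":0},{"delta_rot":[0,0,0],"dp":[0,-0.035,0],"claw":0},{"delta_rot":[0,0,0],"dp":[0,0,0],"claw":0}]'
python3 -c "
from h import *
snap('side','s18');snap('top','t18')
def ov(f,d,z,x0,y0):
  th=np.linspace(0,2*np.pi,40);P=np.c_[d[0]+.03*np.cos(th),d[1]+.03*np.sin(th),0*th+z]
  p=proj(f,P);i=cv2.imread('pics/'+f+'.png')[y0:y0+60,x0:x0+40]
  i=np.clip(i.astype(float)*2.5,0,255).astype(np.uint8);i=cv2.resize(i,None,fx=10,fy=10,interpolation=cv2.INTER_CUBIC)
  cv2.polylines(i,[np.round((p-[x0,y0])*10+4.5).astype(np.int32)],True,(0,0,255),1);return i
t=np.radians(188.06);u=np.radians(128.5)
a=ov('s0',C+.14*np.array([np.cos(t),np.sin(t)]),.107,288,140)
b=ov('s18',C+.14*np.array([np.cos(u),np.sin(u)]),.107,270,150)
cv2.imwrite('pics/z2.png',cv2.hconcat([a,b]))
"
```

```text
clock: 13.33
eef_pos: [0.4182, 0.3977, 0.2404]
ee_rot: [-3.136, -0.01, 0.001]
force: [-1.1, -1.2, -0.1]
finger_gap: -0.0001
```

View pics/z2.png

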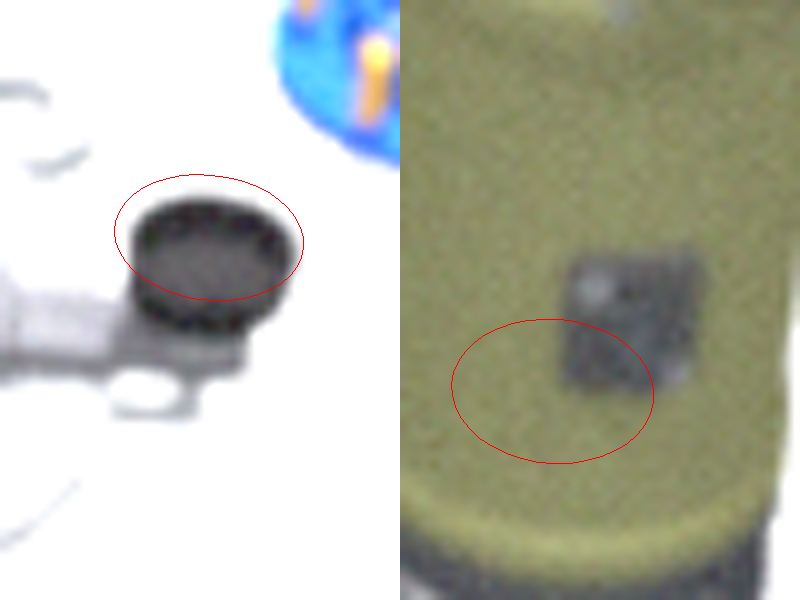

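View pics/s18.png

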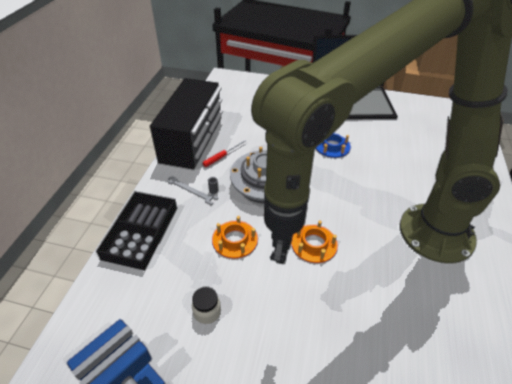

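```bash
python3 -m crank '[{"delta_rot":[0,0,0],"dp":[-0.03,-0.03,0],"claw":0},{"delta_rot":[0,0,0],"dp":[-0.03,-0.03,0],"claw":0},{"delta_rot":[0,0,0],"dp":[-0.03,-0.03,0],"claw":0},{"delta_rot":[0,0,0],"dp":[-0.03,-0.03,0],"claw":0},{"delta_rot":[0,0,0],"dp":[-0.03,-0.03,0],"claw":0}]'
```

```text
clock: 13.85
eef_pos: [0.3238, 0.4875, 0.2332]
ee_rot: [3.129, -0.004, -0.007]
force: [-0.3, 0.9, -0.3]
finger_gap: 0.0002
```

```bash
python3 -m crank '[{"delta_rot":[0,0,0],"dp":[-0.03,0,0],"claw":0},{"delta_rot":[0,0,0],"dp":[-0.03,0,0],"claw":0},{"delta_rot":[0,0,0],"dp":[-0.03,0,0],"claw":0},{"delta_rot":[0,0,0],"dp":[0,0,0],"claw":0},{"delta_rot":[0,0,0],"dp":[0,0,0],"claw":0}]'
python3 -c "
from h import *
snap('side','s19');snap('top','t19')
a=ang('t19');print((a[0]-ang('t0')[0])%72,a[1])
def ov(f,d,z,x0,y0):
  th=np.linspace(0,2*np.pi,40);P=np.c_[d[0]+.03*np.cos(th),d[1]+.03*np.sin(th),0*th+z]
  p=proj(f,P);i=cv2.imread('pics/'+f+'.png')[y0:y0+60,x0:x0+40]
  i=np.clip(i.astype(float)*2.5,0,255).astype(np.uint8);i=cv2.resize(i,None,fx=10,fy=10,interpolation=cv2.INTER_CUBIC)
  cv2.polylines(i,[np.round((p-[x0,y0])*10+4.5).astype(np.int32)],True,(0,0,255),1);return i
t=np.radians(188.06);u=np.radians(128.5)
a=ov('s0',C+.14*np.array([np.cos(t),np.sin(t)]),.107,288,140)
b=ov('s19',C+.14*np.array([np.cos(u),np.sin(u)]),.107,270,150)
cv2.imwrite('pics/z3.png',cv2.hconcat([a,b]))
"
```

```text
clock: 14.27
eef_pos: [0.2765, 0.4886, 0.2304]
ee_rot: [3.119, 0.005, 0.001]
force: [0.3, -0.1, -0.1]
finger_gap: -0.0
59.32444332106586 5
```

View pics/z3.png

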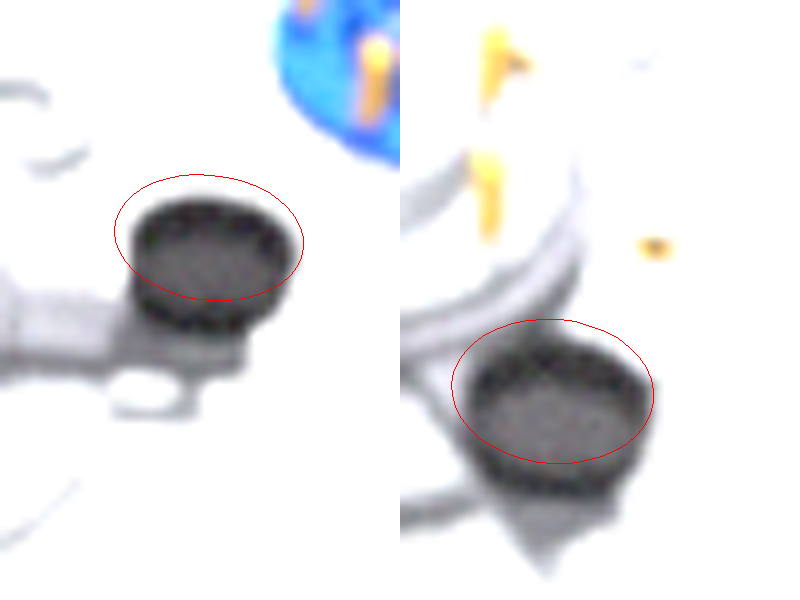

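View pics/s19.png

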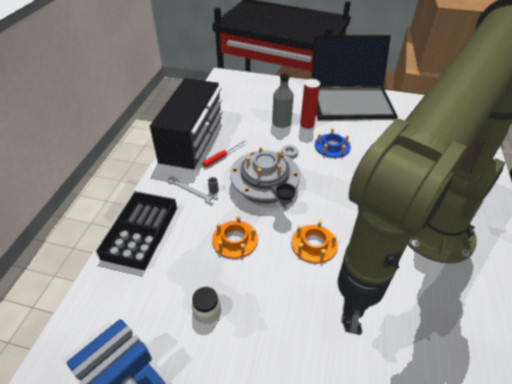

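```bash
python3 -m crank '[{"delta_rot":[0,0,0],"dp":[0,0,0],"claw":0},{"delta_rot":[0,0,0],"dp":[0,0,0],"claw":0},{"delta_rot":[0,0,0],"dp":[0,0,0],"claw":0},{"delta_rot":[0,0,0],"dp":[0,0,0],"claw":0},{"delta_rot":[0,0,0],"dp":[0,0,0],"claw":0}]'; python3 -c "
from h import *
r.hand_in()"
```

```text
clock: 14.78
eef_pos: [0.2775, 0.4888, 0.2299]
ee_rot: [3.119, 0.001, -0.0]
force: [0.1, 0.0, 0.5]
finger_gap: 0.0001
the job is handed in; nothing more can be done
```

I pressed the dish down to free the pin and turned the table clockwise by it. I then eased off so the pin rode under the plate, nudged the rim until the pin snapped up into the next hole, lifted clear and handed in at about 14.8 s.

**Last checks**
- **Table angle:** the studs in the top view put it at about 59.3° (the hole is at 60°, and 2° of error is allowed). It held steady over the last pictures.
- **Plunger:** up. The dish sits at the same height against its computed outline as at the start, and I felt an upward push of about 5 N on the fingertips as it snapped.
- **Hub and other things:** the hub looks seated, and nothing else appears moved. I judged both by eye.
- **Arm:** clear, with no contact force.

**Readings that disagreed**
- The fingertips touched the dish floor at a reported height about 30 mm lower than expected. The side picture also showed the tips roughly 20 mm above the reported position, so I went by contact force and pictures instead.
- The dish outline computed for the side camera sat about 2.5 pixels too high, by the same amount before and after, so I relied on the comparison.

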